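Rack the sprig moulds to dry and test them with the moisture meter

TASK

Move every plaster mould from the crate to the drying rack, each back up and fully down in the pocket ringed in its own colour, leaving the kiln post and wooden rib in the crate. Then take the moisture meter from its holster and, for the log sheet, hold its pins for a full second on the bare plaster inside the coloured ring of each racked mould, going along the rack in the order red, yellow, green, blue, black; put the meter back fully home in its holster. Do not disturb the cup or the jar, and finish with every mould still in its pocket.

Things in the scene. Friction and masses are not known exactly. Their poses are not given: they have to be found in the camera images.
- mould_red: round plaster sprig mould, an off-white puck 60 mm in diameter and 50 mm high, about 160 g, lying with its carved face down; on its flat back (upper face) a painted red ring, 52 mm across, and a red band round its side near the back. Origin: centre of its underside; z up through the back. May be absent
- spot_red (a point): the test point of the red mould: centre of its back, 50 mm above its underside, on bare plaster; the painted ring begins 16 mm from it
- mould_yellow: round plaster sprig mould, an off-white puck 60 mm in diameter and 50 mm high, about 160 g, lying with its carved face down; on its flat back (upper face) a painted yellow ring, 52 mm across, and a yellow band round its side near the back. Origin: centre of its underside; z up through the back. May be absent
- spot_yellow (a point): the test point of the yellow mould: centre of its back, 50 mm above its underside, on bare plaster; the painted ring begins 16 mm from it
- mould_green: round plaster sprig mould, an off-white puck 60 mm in diameter and 50 mm high, about 160 g, lying with its carved face down; on its flat back (upper face) a painted green ring, 52 mm across, and a green band round its side near the back. Origin: centre of its underside; z up through the back. May be absent
- spot_green (a point): the test point of the green mould: centre of its back, 50 mm above its underside, on bare plaster; the painted ring begins 16 mm from it
- mould_blue: round plaster sprig mould, an off-white puck 60 mm in diameter and 50 mm high, about 160 g, lying with its carved face down; on its flat back (upper face) a painted blue ring, 52 mm across, and a blue band round its side near the back. Origin: centre of its underside; z up through the back. May be absent
- spot_blue (a point): the test point of the blue mould: centre of its back, 50 mm above its underside, on bare plaster; the painted ring begins 16 mm from it
- mould_black: round plaster sprig mould, an off-white puck 60 mm in diameter and 50 mm high, about 160 g, lying with its carved face down; on its flat back (upper face) a painted black ring, 52 mm across, and a black band round its side near the back. Origin: centre of its underside; z up through the back. May be absent
- spot_black (a point): the test point of the black mould: centre of its back, 50 mm above its underside, on bare plaster; the painted ring begins 16 mm from it
- pocket_red (a point): centre of the seat (floor) of the drying rack's pocket with the red painted ring round its mouth and red bars on either side, 30 mm above the table; the round pocket is 66 mm wide and 15 mm deep, its mouth 45 mm above the table
- pocket_yellow (a point): centre of the seat (floor) of the drying rack's pocket with the yellow painted ring round its mouth and yellow bars on either side, 30 mm above the table; the round pocket is 66 mm wide and 15 mm deep, its mouth 45 mm above the table
- pocket_green (a point): centre of the seat (floor) of the drying rack's pocket with the green painted ring round its mouth and green bars on either side, 30 mm above the table; the round pocket is 66 mm wide and 15 mm deep, its mouth 45 mm above the table
- pocket_blue (a point): centre of the seat (floor) of the drying rack's pocket with the blue painted ring round its mouth and blue bars on either side, 30 mm above the table; the round pocket is 66 mm wide and 15 mm deep, its mouth 45 mm above the table
- pocket_black (a point): centre of the seat (floor) of the drying rack's pocket with the black painted ring round its mouth and black bars on either side, 30 mm above the table; the round pocket is 66 mm wide and 15 mm deep, its mouth 45 mm above the table
- rack: wooden drying rack, a board 100 x 410 mm and 45 mm high on slats, fixed to the table, with five round pockets 80 mm apart in one row along its y axis, from its +y end: red, yellow, green, blue, black. Origin: centre of its underside; z up
- crate: grey plastic open crate, outside 225 (x) x 310 (y) x 50 mm high, walls and floor 5 mm, fixed to the table; the moulds stand on its floor in no fixed order. Origin: centre of its underside
- kiln_post: sand-coloured fireclay kiln post lying in the crate, 75 (its x) x 38 x 38 mm, not wanted. Origin: centre of its underside
- wood_rib: dark flat wooden rib lying in the crate, 24 (its x) x 110 (its y) x 8 mm, not wanted. Origin: centre of its underside
- meter: orange pin moisture meter standing pins down in its holster, 157 mm long, 170 g. Origin: midway between the ends of its two steel pins (12 mm apart along x); z runs from the pins up the body. Pins 12 mm long, then a black nose 26 (x) x 20 (y) mm from 12 to 37 mm, then the body 44 (x) x 30 (y) mm from 37 to 157 mm
- holster: black plastic holster of the meter, fixed to the table, base 86 x 74 mm, socket inside 50 (x) x 36 (y) mm, its rim 100 mm above the table; the shoulders of the meter's body rest on ledges 48 mm above the table. Origin: centre of its underside; the meter's x axis lies along the holster's x, either way round
- holster_home (a point): where the pin tips are when the meter is fully home in the holster: on the holster's axis, 11 mm above the table
- cup: terracotta cup, 76 mm wide, 85 mm high, standing on the table near the work; leave it alone. Origin: centre of its underside
- jar: glaze jar with a white cap, 60 mm wide, 78 mm high, standing on the table near the work; leave it alone. Origin: centre of its underside

How it is judged:
By the outcome, as a careful person would: the job done as asked, in the order asked, and still so for the second after the job is handed in, with the robot touching nothing.
Of mould_red, mould_yellow, mould_green, mould_blue, mould_black only 4 to 5 are there at a start; the rules pass over those that are not, and their reading is None.
At some moment in a run one of mould_red, mould_yellow, mould_green, mould_blue, mould_black may be knocked a few centimetres aside while the robot is not near it.
It also fails if it takes over 200 s, if anything falls off the work surface, if the arm or the gripper's body presses on something with over 40 N, if the wrist force passes 120 N, or if a joint passes its speed limit or range.

ROBOT

A 6-joint arm with a two-finger parallel gripper is mounted at the origin on the work surface. World frame = base frame: x ahead of the robot, y to its left, z up, the work surface at z = 0. Lengths are in m, angles in rad, forces in N, time in s.
With the tool pointing down it reaches from about 0.3 to 0.95 m from the base axis. Payload 3.1 kg.
Tool frame: the origin (TCP) lies between the finger pads; the fingertips stand 17 mm ahead of it and the grasp point (between the pads) lies 2 mm behind it (bot.tcp_to_tips is the distance from the TCP to the fingertips, in m); z points along the fingers, y is the line along which they close (so a half turn about z gives the same grasp; the last joint's range is limited). The gripper opens to 85 mm and grips with 20 to 120 N. Pads are 22 mm wide; open, the fingers measure 114 mm over their backs; the gripper's body (76 mm by 85 mm) begins 54 mm behind the grasp point. The pads swing forward as they close: fully open they stand 13 mm farther back than shut.
Start: joints at [-1.38, 0.308, 1.634, -0, 1.2, -0.07], TCP at [0.161, -0.604, 0.248] pointing down, gripper open.
Joint ranges: [-3.06, 3.06], [-0.79, 1.96], [0.05, 2.63], [-1.19, 4.34], [0.05, 2.64], [-2.94, 2.94]. Speed limits (rad/s): [2.79, 2.79, 3.14, 3.14, 3.14, 3.14].

INTERFACE

Orientations are given as a rotation vector (axis times angle).
In Python, from plant import bot gives the robot as it stands.
- The arm moves only by the tool drive_tool, never from a script. Its argument "series" is text: rows parted by semicolons, each of 7 numbers parted by spaces: the turn, a rotation vector about the tool's x, y, z in degrees, then the shift along the tool's x, y, z in mm, then the finger opening in mm, from 0 to 85.4. In form: rx ry rz tx ty tz fingers; .... A call has 1 to 12 rows; each row is the pose to reach, as a shift and turn from the pose commanded when the call began, along the tool's axes at that moment; what a row does not reach only later rows make up. A row lasts 1/10 s, in which the tool goes at most 50 mm and 8.59 degrees, less where a joint would pass 70% of its speed; a pose out of reach is approached as far as the arm can. A call with a gripper value outside its range is refused whole. The fingers move at their own pace and stop on an object; "force" is the grip in N (left out, the last holds). Time passes only in rows, so rows that repeat a pose let the fingers close. It gives the time, the measured TCP pose, the force, the opening and the grip force at its end, in the units of the state.
- bot.observe(): the state, without advancing time (a new reading comes with each control period).
- bot.get_image(name): name is "side" or "top"; returns a dict with "img" (400x640x3 uint8, red, green, blue), "depth" (400x640 float32, m along the optical axis (not along the pixel's ray), 0 where there is no reading), "mtx" (3x3 intrinsics, pixels), "origin" and "attitude" of the camera in the world. Camera axes: x right, y down, z forward; pixel columns grow to the right and rows downward; lengths in m; the calibration is good to about 2 mm. A picture is of the moment at which its call begins.
- bot.job_done(): hands the job in; it is judged then, once.
The state is a dict: "time": time; "joint_positions": joint angles; "qvel": joint speeds; "tau": joint torques, N m; "ee_pos": TCP position; "tcp_rot": TCP orientation; "ft_force": force on the tool from outside, world axes, zero at the start; "torque": the same for the moment, N m; "opening": finger opening in m; "grip_force": force on a finger pad.
Only numpy, scipy, OpenCV 4.12 (cv2) and the standard library are available. Lean on these libraries where they do the work, as an engineer would, in place of code of your own. Each camera call takes 0.05 s, during which the arm holds its last target. There are 200 camera calls.

## Working session

There is one attempt and no reset: what is moved stays moved. The work goes in short steps, Python scripts to look and compute and a tool call to move; the robot and the scene stay as the last step left them, time stands still between calls to the robot, and variables do not carry over. Pictures are saved under pics/ and viewed, at most 18 in all, crops included, and the job is handed in when it is done.

Besides the shell and the picture viewer there is one more tool, called by a JSON object that holds its "fn" and its "kwargs", one argument or row to a line. drive_tool: Moves the arm, as the interface text tells. Its arguments: {"type":"object","properties":{"series":{"type":"string"},"force":{"type":"number"}},"required":["series"]}

```bash
mkdir -p pics; ls; cat > h.py <<'E'
import numpy as np, cv2
from scipy.spatial.transform import Rotation as R
from plant import bot
np.set_printoptions(precision=4,suppress=True)
def st():
    s=bot.observe(); print({k:np.round(s[k],4) for k in("time","ee_pos","tcp_rot","ft_force","opening","grip_force","joint_positions")}); return s
def Rm(a):
    a=np.array(a,float)
    return a if a.shape==(3,3) else R.from_rotvec(a).as_matrix()
def cloud(im):
    d=im["depth"];K=np.array(im["mtx"]);v,u=np.mgrid[:400,:640]
    P=np.stack([(u-K[0,2])/K[0,0]*d,(v-K[1,2])/K[1,1]*d,d],-1)
    W=P@Rm(im["attitude"]).T+np.array(im["origin"]); W[d==0]=np.nan
    return W
E
python3 - <<'E'
from h import *
s=st()
for n in("top","side"):
    im=bot.get_image(n); cv2.imwrite(f"pics/{n}0.png",im["img"][:,:,::-1]); np.savez(f"{n}0.npz",**im)
    print(n,im["origin"],im["attitude"],im["mtx"])
E
```

```text
pics
{'time': np.float64(0.0), 'ee_pos': array([ 0.161 , -0.6031,  0.247 ]), 'tcp_rot': array([-3.1127, -0.4082,  0.0002]), 'ft_force': array([ 0.0609, -0.2917, -0.0698]), 'opening': np.float64(0.0854), 'grip_force': np.float64(0.0), 'joint_positions': array([-1.3797,  0.309 ,  1.6352,  0.    ,  1.1997, -0.0697])}
top [ 0.4253 -0.0234  1.3852] [-2.1612  2.1277 -0.1025] [[520.3085   0.     323.9627]
 [  0.     520.3085 198.0224]
 [  0.       0.       1.    ]]
side [ 0.4285 -0.7123  0.6052] [-2.1809  0.2416 -0.1097] [[393.3655   0.     318.8428]
 [  0.     393.3655 196.1398]
 [  0.       0.       1.    ]]
```

View pics/top0.png

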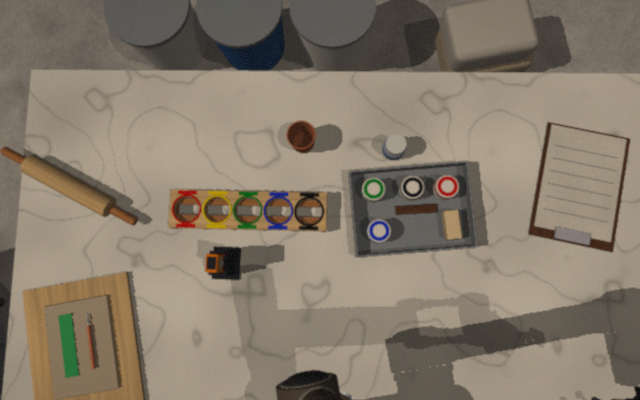

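View pics/side0.png

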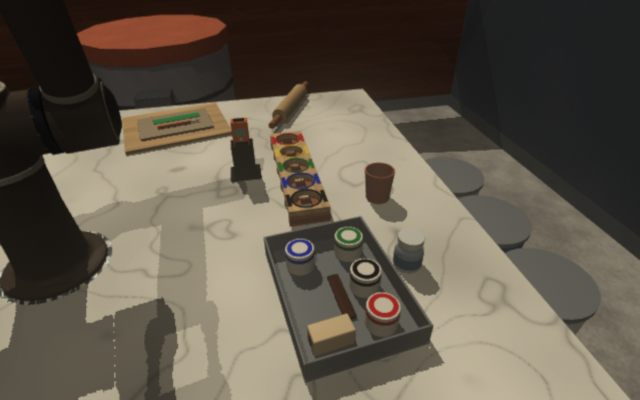

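Four moulds are in view in the top picture: green (374,188), black (413,187), red (447,186) and blue (379,230). Yellow is absent. The rack runs from (187,209) red to (309,210) black, and the meter and holster are at (222,263).

```bash
cat > meas.py <<'E'
from h import *
def mould(W,seed,it=6,zr=(0.044,0.068)):
    z=W[:,:,2]; c=np.array(seed)
    for _ in range(it):
        m=(np.hypot(W[:,:,0]-c[0],W[:,:,1]-c[1])<0.036)&(z>zr[0])&(z<zr[1])
        p=W[m][:,:2]; c=p.mean(0)
    (x,y),r=cv2.minEnclosingCircle(p.astype(np.float32))
    return c,(x,y),r,np.median(z[m]),m.sum()
def px2w(im,u,v,h):
    K=np.array(im["mtx"]);d=Rm(im["attitude"])@np.array([(u-K[0,2])/K[0,0],(v-K[1,2])/K[1,1],1]);o=np.array(im["origin"])
    return o+d*(h-o[2])/d[2]
E
python3 - <<'E'
from meas import *
im=dict(np.load("top0.npz")); W=cloud(im)
for n,(u,v) in dict(green=(374,188),black=(413,187),red=(447,186),blue=(379,230)).items():
    w=px2w(im,u,v,.055); print(n,w,*mould(W,w[:2]))
def box(name,u0,u1,v0,v1,lo,hi):
    S=W[v0:v1,u0:u1].reshape(-1,3); S=S[(S[:,2]>lo)&(S[:,2]<hi)]
    print(name,cv2.minAreaRect(S[:,:2].astype(np.float32)*1000),np.median(S[:,2]),len(S))
box("rack",150,345,175,245,.038,.055)
box("holster",195,260,235,295,.09,.115)
box("meter",195,260,235,295,.145,.2)
box("crate",335,490,150,265,.04,.062)
box("rackhigh",150,345,175,245,.049,.3)
box("post",430,475,200,245,.030,.046)
for n,(u,v) in dict(cup=(301,136),jar=(395,146)).items(): print(n,W[v,u],px2w(im,u,v,.08))
r=im["img"][:,:,::-1]
cv2.imwrite("pics/c1.png",cv2.resize(r[180:290,160:335],None,fx=4.5,fy=4.5,interpolation=cv2.INTER_CUBIC))
cv2.imwrite("pics/c2.png",cv2.resize(r[150:265,335:490],None,fx=5,fy=5,interpolation=cv2.INTER_CUBIC))
E
```

```text
green [ 0.6179 -0.1132  0.055 ] [ 0.6147 -0.1096] (0.6151798963546753, -0.10963297635316849) 0.030441707000136375 0.05478441853356153 427
black [ 0.6219 -0.2132  0.055 ] [ 0.6202 -0.2091] (0.6207932829856873, -0.20975901186466217) 0.030305171385407448 0.05538377007263551 434
red [ 0.6256 -0.3002  0.055 ] [ 0.6233 -0.298 ] (0.6240276098251343, -0.2990860342979431) 0.03034234419465065 0.055206469509540446 434
blue [ 0.5099 -0.1265  0.055 ] [ 0.5073 -0.124 ] (0.5076486468315125, -0.12407740205526352) 0.03015657514333725 0.05525534344705585 436
rack ((556.7650756835938, 216.1414337158203), (410.2533264160156, 101.083740234375), 89.6174545288086) 0.04536611816012526 3604
holster ((419.3974914550781, 273.2397766113281), (46.02886962890625, 59.177467346191406), 89.91007232666016) 0.09992674839462279 180
meter ((419.5912170410156, 273.8904724121094), (42.22130584716797, 31.25111961364746), 0.4334462583065033) 0.16722528530246572 274
crate ((590.172119140625, -208.82301330566406), (272.21490478515625, 311.5381164550781), 5.6722612380981445) 0.052506199625739436 3107
rackhigh ((556.4068603515625, 215.423095703125), (407.7436828613281, 99.52812194824219), 89.7596664428711) 0.050020985423372855 381
post ((533.0133056640625, -331.7558288574219), (114.79566955566406, 75.30455017089844), 5.062834739685059) 0.04169643843453663 475
cup [0.7644 0.0819 0.0085] [0.7468 0.0764 0.08  ]
jar [ 0.7243 -0.1648  0.0755] [ 0.7232 -0.1643  0.08  ]
```

View pics/c1.png

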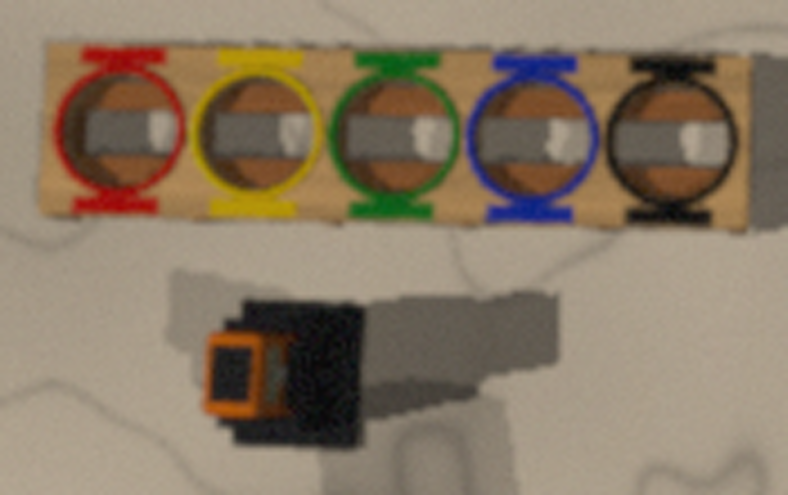

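View pics/c2.png

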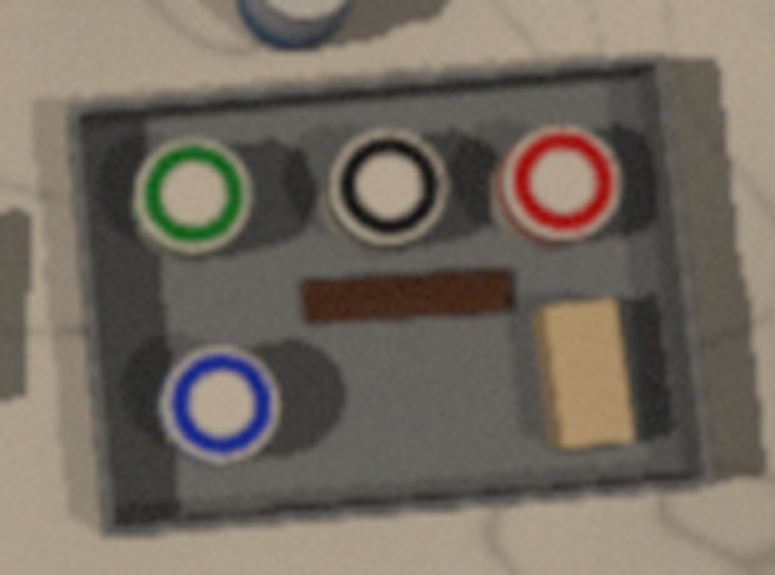

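Crop 1 shows the empty pockets with flat painted rings: red centre at crop (120,130), black at (672,143). The meter stands upright in its holster. Crop 2 shows the green, black, red and blue moulds, with the rib and post clear of them.

```bash
cat >> meas.py <<'E'
def rel(targets):
    """targets: (x,y,z mm, angle of tool y in deg) -> row numbers from current pose"""
    s=bot.observe(); R0=Rm(s["tcp_rot"]); p=np.array(s["ee_pos"])
    print("t",round(s["time"],2),"at",p*1000,"ang",round(np.degrees(np.arctan2(R0[1,1],R0[0,1])),1),"open",round(s["opening"]*1000,1),"grip",round(s["grip_force"],1),"F",s["ft_force"])
    for x,y,z,a in targets:
        a=np.radians(a); Y=np.array([np.cos(a),np.sin(a),0]); Z=np.array([0,0,-1.]); X=np.cross(Y,Z)
        d=R.from_matrix(R0.T@np.stack([X,Y,Z],1)).as_rotvec(degrees=True); t=R0.T@(np.array([x,y,z])-p*1000)
        print((x,y,z),np.round(d,1),np.round(t,1))
E
python3 - <<'E'
from meas import *
im=dict(np.load("top0.npz"))
for n,(u,v) in dict(red=(120,130),yel=(258,133),green=(395,136),blue=(533,138),black=(672,143),m_green=(193,196),m_blue=(219.5,405)).items():
    k,o,h=((5,(335,150),.055) if n[1]=="_" else (4.5,(160,180),.045))
    print(n,px2w(im,(u+.5)/k+o[0]-.5,(v+.5)/k+o[1]-.5,h))
print(bot.tcp_to_tips)
rel([(507.5,-124,150,-45),(507.5,-124,38,-45)])
E
```

```text
red [0.5588 0.3745 0.045 ]
yel [0.5582 0.2939 0.045 ]
green [0.5576 0.2142 0.045 ]
blue [0.5576 0.1343 0.045 ]
black [0.5559 0.054  0.045 ]
m_green [ 0.6158 -0.1111  0.055 ]
m_blue [ 0.5083 -0.1252  0.055 ]
0.017
t 0.1 at [ 161.0042 -603.166   247.1467] ang -75.1 open 85.8 grip 0.0 F [-0.1185 -0.4581  0.2258]
(507.5, -124, 150) [ -0.1  -0.  -30.1] [ 458.3 -373.4   98. ]
(507.5, -124, 38) [ -0.1  -0.  -30.1] [ 458.3 -373.2  210. ]
```

{"fn": "drive_tool", "kwargs": {
  "series": "0 0 -30 458 -373 98 74;0 0 -30 458 -373 98 74;0 0 -30 458 -373 98 74;0 0 -30 458 -373 98 74;0 0 -30 458 -373 98 74;0 0 -30 458 -373 98 74;0 0 -30 458 -373 98 74;0 0 -30 458 -373 98 74;0 0 -30 458 -373 98 74;0 0 -30 458 -373 98 74;0 0 -30 458 -373 98 74;0 0 -30 458 -373 98 74",
  "force": 40
}}

```text
time: 1.3
ee_pos: [0.5081, -0.1234, 0.1497]
tcp_rot: [-2.903, -1.201, 0.0]
ft_force: [1.0, -0.7, 0.2]
opening: 0.0739
grip_force: 0.0
```

{"fn": "drive_tool", "kwargs": {
  "series": "0 0 0 0 0 0 74;0 0 0 0 0 0 74"
}}

```text
time: 1.5
ee_pos: [0.5072, -0.1242, 0.1495]
tcp_rot: [-2.9, -1.205, 0.003]
ft_force: [0.9, -0.5, 0.2]
opening: 0.0744
grip_force: 0.0
```

```bash
python3 -c "
from meas import *
rel([(508,-124.5,150,-45),(508,-124.5,38,-45)])"
```

```text
t 1.5 at [ 507.2292 -124.1713  149.5416] ang -44.9 open 74.4 grip 0.0 F [ 0.882  -0.4596  0.1528]
(508, -124.5, 150) [-0.1  0.1  0.1] [ 0.3  0.8 -0.5]
(508, -124.5, 38) [-0.1  0.1  0.1] [  0.4   0.9 111.5]
```

{"fn": "drive_tool", "kwargs": {
  "series": "0 0 0 0 1 45 74;0 0 0 0 1 85 74;0 0 0 0 1 111 74;0 0 0 0 1 111 74;0 0 0 0 1 111 55;0 0 0 0 1 111 55;0 0 0 0 1 111 55;0 0 0 0 1 111 55;0 0 0 0 1 111 55;0 0 0 0 1 111 74;0 0 0 0 1 111 74;0 0 0 0 1 111 74"
}}

```text
time: 2.7
ee_pos: [0.5084, -0.1261, 0.0395]
tcp_rot: [2.903, 1.201, 0.0]
ft_force: [0.2, -0.3, -0.5]
opening: 0.0742
grip_force: 0.0
```

{"fn": "drive_tool", "kwargs": {
  "series": "0 0 -90 0 0 0 74;0 0 -90 0 0 0 74;0 0 -90 0 0 0 74;0 0 -90 0 0 0 74;0 0 -90 0 0 0 74;0 0 -90 0 0 0 74;0 0 -90 0 0 0 74;0 0 -90 0 0 0 74;0 0 -90 0 0 0 74;0 0 -90 0 0 0 74;0 0 -90 0 0 0 74;0 0 -90 0 0 0 74"
}}

```text
time: 3.9
ee_pos: [0.5082, -0.1261, 0.0393]
tcp_rot: [1.204, 2.902, 0.0]
ft_force: [-0.3, -1.1, 0.4]
opening: 0.074
grip_force: 0.0
```

{"fn": "drive_tool", "kwargs": {
  "series": "0 0 0 0 0 0 55;0 0 0 0 0 0 55;0 0 0 0 0 0 55;0 0 0 0 0 0 55;0 0 0 0 0 0 55"
}}

```text
time: 4.4
ee_pos: [0.5089, -0.1262, 0.0398]
tcp_rot: [1.204, 2.9, 0.0]
ft_force: [0.4, 0.5, 4.0]
opening: 0.0586
grip_force: 44.0
```

{"fn": "drive_tool", "kwargs": {
  "series": "0 0 0 0 0 0 74;0 0 0 0 0 0 74;0 0 0 0 0 0 74;0 0 0 0 0 -50 74;0 0 0 0 0 -100 74;0 0 0 120 0 -130 74;0 0 0 120 0 -130 74;0 0 0 120 0 -130 74"
}}

```text
time: 5.2
ee_pos: [0.4203, -0.0393, 0.1694]
tcp_rot: [-1.202, -2.9, -0.0]
ft_force: [0.5, -0.3, -0.2]
opening: 0.074
grip_force: 0.0
```

```bash
python3 -c "
from meas import *
im=bot.get_image('top'); cv2.imwrite('pics/t1.png',im['img'][:,:,::-1]); W=cloud(im)
print(mould(W,(.508,-.125)))
rel([(508,-124.5,150,-45),(508,-124.5,38,-45)])"
```

```text
(array([ 0.506 , -0.1243]), (0.5064271092414856, -0.12489599734544754), 0.030366556718945503, np.float64(0.05494730879791265), np.int64(440))
t 5.25 at [418.5293 -37.9137 169.3127] ang 45.0 open 73.9 grip 0.0 F [-2.5186  1.5815  0.1682]
(508, -124.5, 150) [-0.3 -0.1 90. ] [-124.6    2.    18.7]
(508, -124.5, 38) [-0.3 -0.1 90. ] [-125.1    2.2  130.7]
```

View pics/t1.png

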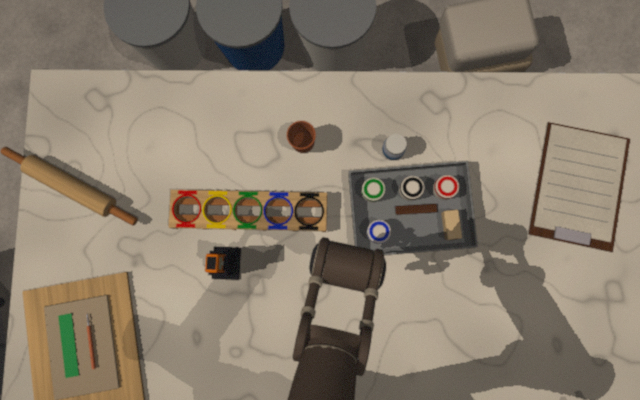

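{"fn": "drive_tool", "kwargs": {
  "series": "0 0 0 -120 0 0 74;0 0 0 -120 0 0 74;0 0 0 -120 0 30 74;0 0 0 -120 0 75 74;0 0 0 -120 0 110 74;0 0 0 -120 0 130 74;0 0 0 -120 0 130 55;0 0 0 -120 0 130 55;0 0 0 -120 0 130 55;0 0 0 -120 0 130 55;0 0 0 -120 0 90 55;0 0 0 -120 0 45 55"
}}

```text
time: 6.45
ee_pos: [0.5065, -0.1255, 0.1242]
tcp_rot: [-1.202, -2.898, 0.001]
ft_force: [0.9, -1.1, -1.3]
opening: 0.0589
grip_force: 47.7
```

{"fn": "drive_tool", "kwargs": {
  "series": "0 0 0 0 0 -30 55;0 0 0 0 0 -30 55"
}}

```text
time: 6.65
ee_pos: [0.5129, -0.1276, 0.1611]
tcp_rot: [1.198, 2.889, 0.001]
ft_force: [0.1, -0.1, -1.7]
opening: 0.0584
grip_force: 47.9
```

```bash
python3 -c "
from meas import *
rel([(558.4,134,150,0),(558.4,134,63,0)])"
```

```text
t 6.65 at [ 512.9258 -127.6166  161.0665] ang 45.0 open 58.4 grip 47.9 F [ 0.1309 -0.1309 -1.6617]
(558.4, 134, 150) [ 0.6  0.5 45. ] [153.1 217.   10.5]
(558.4, 134, 63) [ 0.6  0.5 45. ] [154.2 216.4  97.5]
```

{"fn": "drive_tool", "kwargs": {
  "series": "0 0 45 153 217 8 55;0 0 45 153 217 8 55;0 0 45 153 217 8 55;0 0 45 153 217 8 55;0 0 45 153 217 8 55;0 0 45 153 217 8 55;0 0 45 153 217 8 55;0 0 45 153 217 8 55;0 0 45 153 217 8 55"
}}

```text
time: 7.55
ee_pos: [0.5529, 0.1347, 0.1457]
tcp_rot: [-2.222, -2.22, 0.002]
ft_force: [-0.3, 0.5, -1.2]
opening: 0.0587
grip_force: 47.8
```

```bash
python3 -c "
from meas import *
im=bot.get_image('side'); cv2.imwrite('pics/s1.png',cv2.resize(im['img'][90:290,180:440,::-1],None,fx=3,fy=3,interpolation=cv2.INTER_CUBIC))
rel([(558.4,134,100,0),(558.4,134,63,0)])"
```

```text
t 7.6 at [553.1235 134.3181 145.8534] ang -0.1 open 58.5 grip 47.8 F [ 0.4959  0.2102 -0.7122]
(558.4, 134, 100) [-0.1  0.  -0.1] [-0.3  5.3 45.8]
(558.4, 134, 63) [-0.1  0.  -0.1] [-0.3  5.4 82.8]
```

View pics/s1.png

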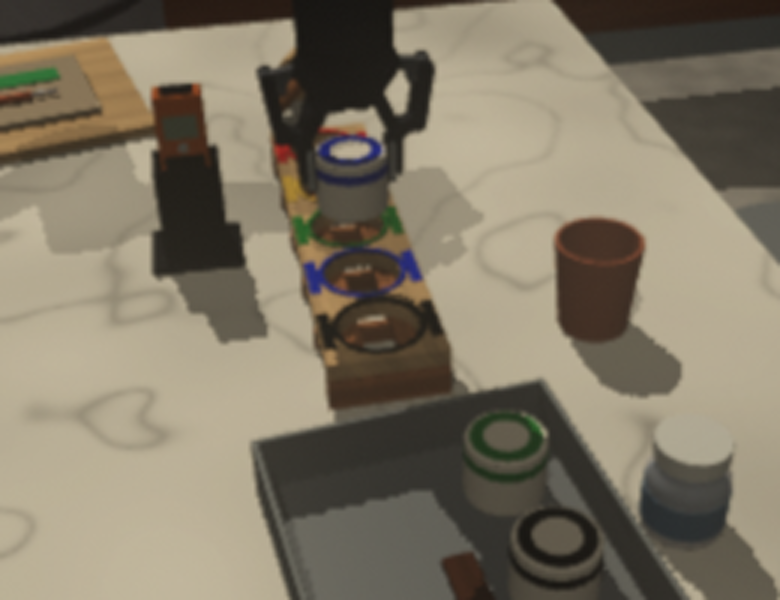

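The mould hangs upright in the grip over the blue pocket, with the fingers on its upper side. Now I'll lower it.

{"fn": "drive_tool", "kwargs": {
  "series": "0 0 0 0 5 35 55;0 0 0 0 5 62 55;0 0 0 0 5 62 55;0 0 0 0 5 62 55"
}}

```text
time: 8.0
ee_pos: [0.5581, 0.1343, 0.084]
tcp_rot: [-2.224, -2.218, 0.002]
ft_force: [0.6, -0.2, -0.8]
opening: 0.0584
grip_force: 47.7
```

```bash
python3 -c "
from meas import *
im=bot.get_image('side'); W=cloud(im)
m=(abs(W[:,:,0]-.558)<.04)&(abs(W[:,:,1]-.134)<.05)&(W[:,:,2]>.085)&(W[:,:,2]<.11)
rel([(558.4,134,63,0)])"
```

```text
t 8.05 at [559.3939 134.6951  85.1991] ang -0.1 open 58.6 grip 47.7 F [-0.5698 -0.9618 -0.3374]
(558.4, 134, 63) [ 0.1 -0.  -0.1] [-0.7 -1.  22.2]
```

{"fn": "drive_tool", "kwargs": {
  "series": "0 0 0 0 0 5 55;0 0 0 0 0 10 55;0 0 0 0 0 13 55;0 0 0 0 0 16 55;0 0 0 0 0 18 55;0 0 0 0 0 20 55;0 0 0 0 0 21 55;0 0 0 0 0 21 55"
}}

```text
time: 8.85
ee_pos: [0.5585, 0.1355, 0.063]
tcp_rot: [-2.222, -2.22, 0.001]
ft_force: [0.7, -0.2, -1.8]
opening: 0.0586
grip_force: 47.7
```

{"fn": "drive_tool", "kwargs": {
  "series": "0 0 0 0 0 1 55;0 0 0 0 0 2 55;0 0 0 0 0 2 55"
}}

```text
time: 9.15
ee_pos: [0.5589, 0.1355, 0.0614]
tcp_rot: [2.222, 2.22, 0.0]
ft_force: [0.1, 0.1, -1.4]
opening: 0.0584
grip_force: 47.8
```

{"fn": "drive_tool", "kwargs": {
  "series": "0 0 0 0 0 1 55;0 0 0 0 0 2 55;0 0 0 0 0 2 55"
}}

```text
time: 9.45
ee_pos: [0.5589, 0.1354, 0.0612]
tcp_rot: [-2.222, -2.22, 0.001]
ft_force: [-3.0, -1.2, 10.1]
opening: 0.0586
grip_force: 48.9
```

```bash
python3 -c "
from meas import *
im=bot.get_image('side'); cv2.imwrite('pics/s2.png',cv2.resize(im['img'][120:230,240:360,::-1],None,fx=5,fy=5,interpolation=cv2.INTER_CUBIC))
rel([(558.4,134,60,0)])"
```

```text
t 9.5 at [558.9095 135.4466  61.1662] ang -0.0 open 58.4 grip 48.9 F [-2.918  -1.1326  9.6283]
(558.4, 134, 60) [-0.  0. -0.] [-1.4 -0.5  1.2]
```

View pics/s2.png

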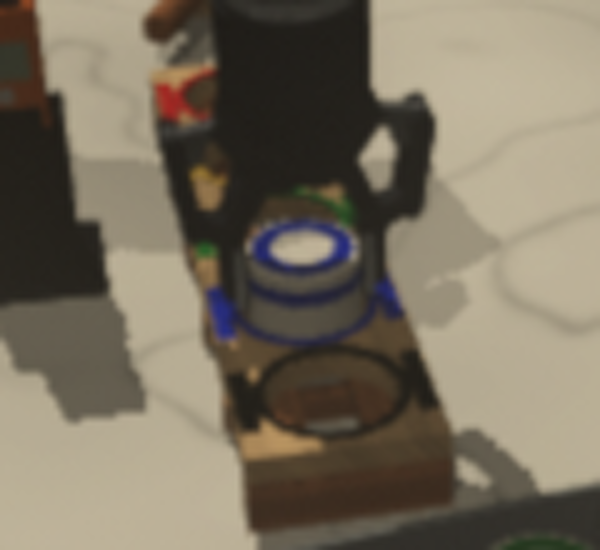

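Blue sits in its pocket, concentric with the ring, and is supported (10 N upward). I'll release it and look again from above.

{"fn": "drive_tool", "kwargs": {
  "series": "0 0 0 0 0 -1 74;0 0 0 0 0 -1 74;0 0 0 0 0 -1 74;0 0 0 0 0 -50 74;0 0 0 0 0 -95 74;0 0 0 0 0 -95 74"
}}

```text
time: 10.1
ee_pos: [0.5642, 0.1364, 0.1611]
tcp_rot: [2.217, 2.215, 0.018]
ft_force: [0.6, -0.0, 0.7]
opening: 0.0736
grip_force: 0.0
```

```bash
cat > look.py <<'E'
from meas import *
im=bot.get_image('top'); W=cloud(im); B=np.array([2.3,-1.6])
import sys
for a in sys.argv[1:]:
    x,y,*h=map(float,a.split(","))
    try:
        c,e,r,z,n=mould(W,(x/1000-.0023,y/1000+.0016),zr=((.07,.09) if h else (.044,.068)))
        print(a,"->",(c+np.array(e))*500+B,"r",round(r*1000,1),"z",z,n)
    except Exception as ex: print(a,"none",ex)
E
python3 look.py 617,-111 623,-211 626,-300 558,134,1; python3 -c "
from meas import *
rel([(617.3,-111.2,150,-45),(617.3,-111.2,39,-45)])"
```

```text
617,-111 -> [ 617.2973 -111.4648] r 30.4 z 0.0548989733606462 428
623,-211 -> [ 622.7609 -211.0045] r 30.2 z 0.055488048586003424 431
626,-300 -> [ 626.5103 -299.9431] r 30.9 z 0.054899681175004544 436
558,134,1 -> [559.5026 109.9017] r 20.6 z 0.07970936214819946 71
t 10.15 at [562.0743 136.0849 158.2615] ang -0.1 open 74.3 grip 0.0 F [-0.6196 -0.1457 -0.4474]
(617.3, -111.2, 150) [ 0.4 -0.3 44.9] [-247.2   55.4    8.4]
(617.3, -111.2, 39) [ 0.4 -0.3 44.9] [-247.4   54.4  119.4]
```

{"fn": "drive_tool", "kwargs": {
  "series": "0 0 45 -247 58 6 74;0 0 45 -247 58 6 74;0 0 45 -247 58 6 74;0 0 45 -247 58 6 74;0 0 45 -247 58 6 74;0 0 45 -247 58 6 74;0 0 45 -247 58 40 74;0 0 45 -247 58 40 74;0 0 45 -247 58 40 74"
}}

```text
time: 11.05
ee_pos: [0.6142, -0.1109, 0.1119]
tcp_rot: [-2.9, -1.2, 0.007]
ft_force: [1.4, 0.5, 0.6]
opening: 0.0739
grip_force: 0.0
```

```bash
python3 -c "
from meas import *
rel([(617.3,-111.2,39,-45)])"
```

```text
t 11.05 at [ 614.2449 -110.9406  111.8684] ang -45.1 open 73.9 grip 0.0 F [1.351  0.5449 0.6191]
(617.3, -111.2, 39) [-0.3  0.2 -0.1] [ 2.2  2.7 72.9]
```

{"fn": "drive_tool", "kwargs": {
  "series": "0 0 0 2 2 35 74;0 0 0 2 2 60 74;0 0 0 2 2 73 74;0 0 0 2 2 73 74;0 0 0 2 2 73 74"
}}

```text
time: 11.55
ee_pos: [0.6201, -0.1114, 0.0423]
tcp_rot: [2.902, 1.201, 0.002]
ft_force: [-0.4, 0.4, 0.1]
opening: 0.074
grip_force: 0.0
```

```bash
python3 -c "
from meas import *
rel([(617.3,-111.2,39,-45)])"
```

```text
t 11.55 at [ 620.0947 -111.4044   42.2876] ang -45.0 open 74.0 grip 0.0 F [-0.422   0.3869  0.0734]
(617.3, -111.2, 39) [ 0.1 -0.  -0. ] [-1.8 -2.1  3.3]
```

{"fn": "drive_tool", "kwargs": {
  "series": "0 0 0 -2 -2 3 74;0 0 0 -2 -2 3 74;0 0 0 -2 -2 3 55;0 0 0 -2 -2 3 55;0 0 0 -2 -2 3 55;0 0 0 -2 -2 3 55;0 0 0 -2 -2 -40 55;0 0 0 -2 -2 -80 55;0 0 0 -2 -2 -115 55;0 0 0 -2 -2 -115 55"
}}

```text
time: 12.55
ee_pos: [0.6207, -0.1126, 0.1624]
tcp_rot: [2.896, 1.198, 0.015]
ft_force: [0.4, 0.3, -1.0]
opening: 0.0591
grip_force: 44.4
```

```bash
python3 -c "
from meas import *
rel([(559,214,155,0),(559,214,85,0)])"
```

```text
t 12.55 at [ 620.7017 -112.6381  162.4286] ang -45.1 open 59.1 grip 44.4 F [ 0.3715  0.3475 -0.9802]
(559, 214, 155) [  0.7  -0.1 -45.1] [ 187.  -274.8    5.8]
(559, 214, 85) [  0.7  -0.1 -45.1] [ 186.6 -275.6   75.8]
```

{"fn": "drive_tool", "kwargs": {
  "series": "0 0 -45 189 -272 0 55;0 0 -45 189 -272 0 55;0 0 -45 189 -272 0 55;0 0 -45 189 -272 0 55;0 0 -45 189 -272 0 55;0 0 -45 189 -272 0 55;0 0 -45 189 -272 0 55;0 0 -45 189 -272 0 55;0 0 -45 189 -272 40 55;0 0 -45 189 -272 72 55;0 0 -45 189 -272 72 55;0 0 -45 189 -272 72 55"
}}

```text
time: 13.75
ee_pos: [0.5567, 0.2132, 0.0824]
tcp_rot: [-2.222, -2.218, 0.007]
ft_force: [0.2, 0.0, -1.4]
opening: 0.0589
grip_force: 44.5
```

```bash
python3 -c "
from meas import *
rel([(559,214,62,0)])"
```

```text
t 13.75 at [556.6528 213.2307  82.3638] ang -0.1 open 58.9 grip 44.5 F [ 0.1984  0.0454 -1.4056]
(559, 214, 62) [-0.2  0.1 -0.1] [ 0.8  2.4 20.4]
```

{"fn": "drive_tool", "kwargs": {
  "series": "0 0 0 1 2 0 55;0 0 0 1 2 2 55;0 0 0 1 2 4 55"
}}

```text
time: 14.05
ee_pos: [0.5607, 0.2154, 0.0812]
tcp_rot: [2.222, 2.22, 0.002]
ft_force: [0.5, 0.5, -1.5]
opening: 0.0585
grip_force: 44.5
```

```bash
python3 -c "
from meas import *
rel([(559.2,214.7,62,0)])"
```

```text
t 14.05 at [560.7444 215.4449  81.172 ] ang -0.1 open 58.5 grip 44.5 F [ 0.4799  0.5251 -1.4599]
(559.2, 214.7, 62) [ 0.1 -0.  -0.1] [-0.8 -1.6 19.2]
```

{"fn": "drive_tool", "kwargs": {
  "series": "0 0 0 -1 -1 4 55;0 0 0 -1 -1 8 55;0 0 0 -1 -1 11 55;0 0 0 -1 -1 14 55;0 0 0 -1 -1 17 55;0 0 0 -1 -1 19 55;0 0 0 -1 -1 20 55;0 0 0 -1 -1 20 55"
}}

```text
time: 14.85
ee_pos: [0.5591, 0.2145, 0.0646]
tcp_rot: [-2.222, -2.22, 0.003]
ft_force: [-9.8, -3.3, 23.3]
opening: 0.0587
grip_force: 46.7
```

{"fn": "drive_tool", "kwargs": {
  "series": "0 0 0 0 0 -2 55;0 0 0 0 0 -3 74;0 0 0 0 0 -3 74;0 0 0 0 0 -3 74;0 0 0 0 0 -50 74;0 0 0 0 0 -95 74;0 0 0 0 0 -95 74;0 0 0 0 0 -95 74"
}}

```text
time: 15.65
ee_pos: [0.5603, 0.2148, 0.1567]
tcp_rot: [2.221, 2.219, 0.005]
ft_force: [-0.5, 0.1, -1.0]
opening: 0.0739
grip_force: 0.0
```

```bash
python3 look.py 623,-211 626,-300 558,134,1; python3 -c "
from meas import *
im=bot.get_image('side'); cv2.imwrite('pics/s3.png',cv2.resize(im['img'][120:230,240:360,::-1],None,fx=5,fy=5,interpolation=cv2.INTER_CUBIC))
rel([(622.8,-211,150,-45)])"
```

```text
623,-211 -> [ 622.9656 -210.8442] r 30.8 z 0.0552494776743222 438
626,-300 -> [ 626.43  -299.843] r 30.4 z 0.05513946946551229 435
558,134,1 -> [558.75   131.1945] r 30.5 z 0.08035113973751906 444
t 15.75 at [557.9434 214.0798 153.7489] ang -0.1 open 74.1 grip 0.0 F [-0.9009 -0.7457 -0.5962]
(622.8, -211, 150) [-0.1  0.1 44.9] [-425.    65.3    3.9]
```

View pics/s3.png

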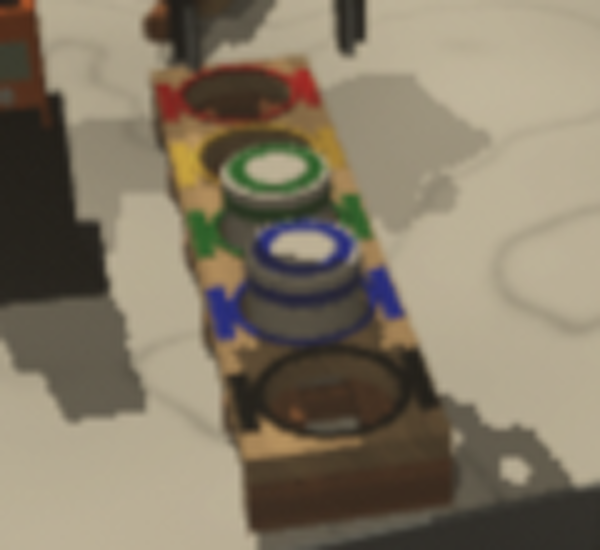

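Green and blue both look seated and level. Next is black.

{"fn": "drive_tool", "kwargs": {
  "series": "0 0 45 -425 64 3 74;0 0 45 -425 64 3 74;0 0 45 -425 64 3 74;0 0 45 -425 64 3 74;0 0 45 -425 64 3 74;0 0 45 -425 64 3 74;0 0 45 -425 64 3 74;0 0 45 -425 64 3 74;0 0 45 -425 64 3 74;0 0 45 -425 64 40 74;0 0 45 -425 64 60 74;0 0 45 -425 64 60 74"
}}

```text
time: 16.95
ee_pos: [0.6176, -0.2092, 0.0884]
tcp_rot: [-2.895, -1.196, 0.014]
ft_force: [-0.3, -0.5, -0.2]
opening: 0.0745
grip_force: 0.0
```

{"fn": "drive_tool", "kwargs": {
  "series": "0 0 0 0 0 5 74;0 0 0 0 0 10 74"
}}

```text
time: 17.15
ee_pos: [0.6234, -0.2105, 0.0857]
tcp_rot: [2.902, 1.201, 0.002]
ft_force: [0.8, 0.3, 0.3]
opening: 0.0739
grip_force: 0.0
```

```bash
python3 -c "
from meas import *
rel([(622.9,-210.9,39,-45)])"
```

```text
t 17.15 at [ 623.3979 -210.5446   85.6703] ang -45.0 open 73.9 grip 0.0 F [0.7636 0.2558 0.2622]
(622.9, -210.9, 39) [ 0.1 -0.  -0. ] [-0.6 -0.2 46.7]
```

{"fn": "drive_tool", "kwargs": {
  "series": "0 0 0 0 0 25 74;0 0 0 0 0 45 74;0 0 0 0 0 45 74;0 0 0 0 0 45 74;0 0 0 0 0 45 55;0 0 0 0 0 45 55;0 0 0 0 0 45 55;0 0 0 0 0 45 55;0 0 0 0 0 5 55;0 0 0 0 0 -40 55;0 0 0 0 0 -72 55;0 0 0 0 0 -72 55"
}}

```text
time: 18.35
ee_pos: [0.6265, -0.2122, 0.1637]
tcp_rot: [2.896, 1.198, 0.013]
ft_force: [1.5, -0.1, -0.9]
opening: 0.0589
grip_force: 44.5
```

```bash
python3 -c "
from meas import *
rel([(558.2,54.5,155,0)])"
```

```text
t 18.35 at [ 626.4645 -212.1948  163.6778] ang -45.1 open 58.9 grip 44.5 F [ 1.5459 -0.1036 -0.8937]
(558.2, 54.5, 155) [  0.7  -0.  -45.1] [ 140.  -237.1    6.8]
```

{"fn": "drive_tool", "kwargs": {
  "series": "0 0 -45 142 -234 2 55;0 0 -45 142 -234 2 55;0 0 -45 142 -234 2 55;0 0 -45 142 -234 2 55;0 0 -45 142 -234 2 55;0 0 -45 142 -234 2 55;0 0 -45 142 -234 2 55;0 0 -45 142 -234 40 55;0 0 -45 142 -234 72 55;0 0 -45 142 -234 73 55;0 0 -45 142 -234 74 55;0 0 -45 142 -234 75 55"
}}

```text
time: 19.55
ee_pos: [0.5581, 0.0547, 0.0828]
tcp_rot: [-2.223, -2.219, 0.001]
ft_force: [0.7, -0.4, -1.0]
opening: 0.0588
grip_force: 44.8
```

```bash
python3 -c "
from meas import *
rel([(558.2,54.5,63,0)])"
```

```text
t 19.55 at [558.0707  54.6513  82.7741] ang -0.1 open 58.8 grip 44.8 F [ 0.7027 -0.4114 -0.9532]
(558.2, 54.5, 63) [-0.   0.  -0.1] [-0.1  0.1 19.8]
```

{"fn": "drive_tool", "kwargs": {
  "series": "0 0 0 0 0 4 55;0 0 0 0 0 8 55;0 0 0 0 0 11 55;0 0 0 0 0 14 55;0 0 0 0 0 16 55;0 0 0 0 0 18 55;0 0 0 0 0 19 55;0 0 0 0 0 19 55"
}}

```text
time: 20.35
ee_pos: [0.5579, 0.0553, 0.0676]
tcp_rot: [-2.221, -2.22, 0.003]
ft_force: [-10.3, -0.6, 24.9]
opening: 0.0588
grip_force: 47.2
```

{"fn": "drive_tool", "kwargs": {
  "series": "0 0 0 0 0 -3 55;0 0 0 0 0 -3 74;0 0 0 0 0 -3 74;0 0 0 0 0 -3 74;0 0 0 0 0 -50 74;0 0 0 0 0 -95 74;0 0 0 0 0 -95 74;0 0 0 0 0 -95 74"
}}

```text
time: 21.15
ee_pos: [0.559, 0.0553, 0.1595]
tcp_rot: [2.221, 2.219, 0.003]
ft_force: [0.0, -0.2, -1.5]
opening: 0.0741
grip_force: 0.0
```

```bash
python3 look.py 626,-300 559,214,1 559,131,1; python3 -c "
from meas import *
im=bot.get_image('side'); cv2.imwrite('pics/s4.png',cv2.resize(im['img'][120:230,240:360,::-1],None,fx=5,fy=5,interpolation=cv2.INTER_CUBIC))
W=cloud(im)
for n,y in (('black',54),('blue',133),('green',214)):
    m=(abs(W[:,:,0]-.558)<.02)&(abs(W[:,:,1]-y/1000)<.02)&(W[:,:,2]>.072)&(W[:,:,2]<.11); print(n,np.median(W[m],0),np.linalg.lstsq(np.c_[W[m][:,:2],np.ones(m.sum())],W[m][:,2],rcond=None)[0],m.sum())
rel([(626.4,-299.9,150,-45)])"
```

```text
626,-300 -> [ 625.9379 -299.9355] r 30.2 z 0.055342099972966574 437
559,214,1 -> [558.5759 214.4849] r 30.6 z 0.08011792271382356 443
559,131,1 -> [544.0909 125.1952] r 23.0 z 0.08006997260421345 178
black [0.5581 0.0534 0.0796] [ 0.0022 -0.0024  0.0785] 155
blue [0.5577 0.1316 0.0796] [-0.0011 -0.0053  0.0809] 127
green [0.5582 0.2123 0.0796] [-0.023   0.0164  0.0888] 103
t 21.25 at [556.6131  55.2872 156.7877] ang -0.1 open 74.4 grip 0.0 F [-0.0893 -0.593   0.0314]
(626.4, -299.9, 150) [-0.2  0.1 44.9] [-355.1   70.2    6.6]
```

View pics/s4.png

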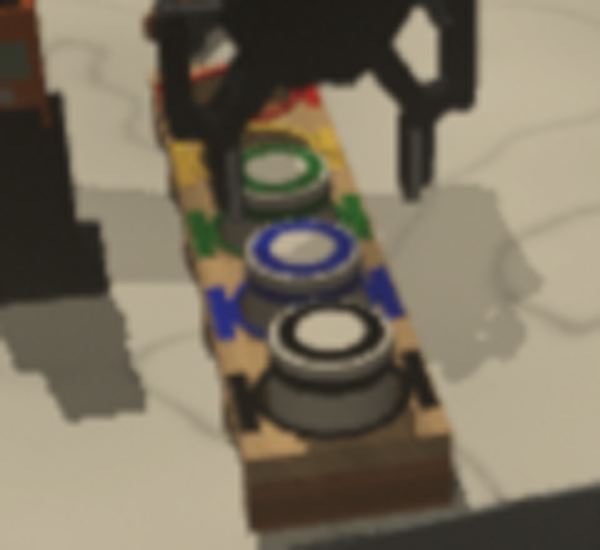

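Black, blue and green are all down: their tops are level at 0.080 m. Now red.

{"fn": "drive_tool", "kwargs": {
  "series": "0 0 45 -355 68 3 74;0 0 45 -355 68 3 74;0 0 45 -355 68 3 74;0 0 45 -355 68 3 74;0 0 45 -355 68 3 74;0 0 45 -355 68 3 74;0 0 45 -355 68 3 74;0 0 45 -355 68 3 74;0 0 45 -355 68 40 74;0 0 45 -355 68 70 74;0 0 45 -355 68 70 74;0 0 45 -355 68 70 74"
}}

```text
time: 22.45
ee_pos: [0.624, -0.2984, 0.0859]
tcp_rot: [-2.899, -1.2, 0.005]
ft_force: [-0.0, -0.5, 0.0]
opening: 0.0738
grip_force: 0.0
```

```bash
python3 -c "
from meas import *
rel([(626.2,-299.9,39,-45)])"
```

```text
t 22.45 at [ 623.9694 -298.3866   85.9474] ang -45.0 open 73.8 grip 0.0 F [-0.0327 -0.5108  0.0224]
(626.2, -299.9, 39) [-0.3  0.1 -0. ] [ 0.6  2.9 46.9]
```

{"fn": "drive_tool", "kwargs": {
  "series": "0 0 0 0 1 25 74;0 0 0 0 1 46 74;0 0 0 0 1 46 74;0 0 0 0 1 46 74;0 0 0 0 1 46 55;0 0 0 0 1 46 55;0 0 0 0 1 46 55;0 0 0 0 1 46 55;0 0 0 0 1 5 55;0 0 0 0 1 -40 55;0 0 0 0 1 -70 55;0 0 0 0 1 -70 55"
}}

```text
time: 23.65
ee_pos: [0.6301, -0.3026, 0.1654]
tcp_rot: [2.894, 1.197, 0.012]
ft_force: [1.2, -0.6, -0.4]
opening: 0.0583
grip_force: 44.5
```

```bash
python3 -c "
from meas import *
rel([(559.8,374.3,155,0)])"
```

```text
t 23.65 at [ 630.0959 -302.6404  165.4328] ang -45.1 open 58.3 grip 44.5 F [ 1.1615 -0.5584 -0.3893]
(559.8, 374.3, 155) [  0.7   0.1 -45.1] [ 428.4 -528.9    5.4]
```

{"fn": "drive_tool", "kwargs": {
  "series": "0 0 -45 430 -524 0 55;0 0 -45 430 -524 0 55;0 0 -45 430 -524 0 55;0 0 -45 430 -524 0 55;0 0 -45 430 -524 0 55;0 0 -45 430 -524 0 55;0 0 -45 430 -524 0 55;0 0 -45 430 -524 0 55;0 0 -45 430 -524 0 55;0 0 -45 430 -524 0 55;0 0 -45 430 -524 0 55"
}}

```text
time: 24.75
ee_pos: [0.571, 0.2484, 0.1563]
tcp_rot: [-2.222, -2.22, 0.004]
ft_force: [0.7, -0.2, -2.3]
opening: 0.0585
grip_force: 44.5
```

```bash
python3 -c "
from meas import *
im=bot.get_image('side'); cv2.imwrite('pics/s5.png',cv2.resize(im['img'][40:240,120:420,::-1],None,fx=2.6,fy=2.6,interpolation=cv2.INTER_CUBIC))
rel([(559.8,374.3,155,0)])"
```

```text
t 24.8 at [569.9525 256.9402 156.7687] ang 0.1 open 58.6 grip 44.5 F [ 0.128   4.7663 -1.6345]
(559.8, 374.3, 155) [-0.1 -0.4  0.1] [117.4  -9.9   2.6]
```

View pics/s5.png

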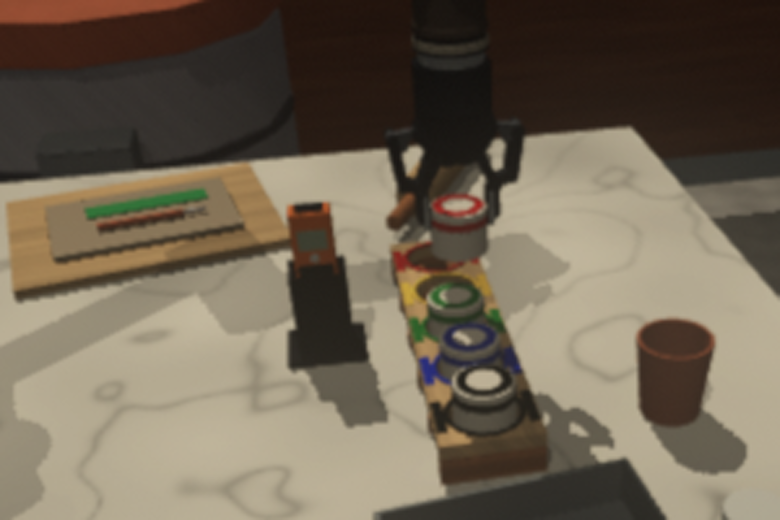

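{"fn": "drive_tool", "kwargs": {
  "series": "0 0 0 117 -10 2 55;0 0 0 117 -10 2 55;0 0 0 117 -10 2 55;0 0 0 117 -10 40 55;0 0 0 117 -10 70 55;0 0 0 117 -10 72 55;0 0 0 117 -10 72 55"
}}

```text
time: 25.5
ee_pos: [0.5617, 0.3627, 0.0841]
tcp_rot: [-2.222, -2.22, 0.006]
ft_force: [0.7, -0.5, -1.7]
opening: 0.0585
grip_force: 47.0
```

```bash
python3 -c "
from meas import *
rel([(559.8,374.3,63,0)])"
```

```text
t 25.5 at [561.7045 362.6596  84.0703] ang -0.1 open 58.5 grip 47.0 F [ 0.7468 -0.4965 -1.6533]
(559.8, 374.3, 63) [-0.2  0.1 -0.1] [11.7 -1.8 21. ]
```

{"fn": "drive_tool", "kwargs": {
  "series": "0 0 0 12 -2 0 55;0 0 0 12 -2 0 55;0 0 0 12 -2 0 55;0 0 0 12 -2 0 55"
}}

```text
time: 25.9
ee_pos: [0.561, 0.3759, 0.0866]
tcp_rot: [2.222, 2.22, 0.0]
ft_force: [1.1, 0.0, -1.6]
opening: 0.0584
grip_force: 47.0
```

```bash
python3 -c "
from meas import *
rel([(559.8,374.3,63,0)])"
```

```text
t 25.9 at [560.9866 375.9405  86.5623] ang -0.0 open 58.4 grip 47.0 F [ 1.1077  0.0346 -1.5505]
(559.8, 374.3, 63) [ 0.  0. -0.] [-1.6 -1.2 23.6]
```

{"fn": "drive_tool", "kwargs": {
  "series": "0 0 0 -1 -1 4 55;0 0 0 -1 -1 8 55;0 0 0 -1 -1 12 55;0 0 0 -1 -1 15 55;0 0 0 -1 -1 17 55;0 0 0 -1 -1 19 55;0 0 0 -1 -1 21 55;0 0 0 -1 -1 21 55"
}}

```text
time: 26.7
ee_pos: [0.5598, 0.3745, 0.0686]
tcp_rot: [-2.222, -2.221, 0.004]
ft_force: [-5.4, -5.0, 14.8]
opening: 0.0584
grip_force: 48.3
```

{"fn": "drive_tool", "kwargs": {
  "series": "0 0 0 0 0 -2 55;0 0 0 0 0 -2 74;0 0 0 0 0 -2 74;0 0 0 0 0 -2 74;0 0 0 0 0 -50 74;0 0 0 0 0 -95 74;0 0 0 -100 -100 -130 74;0 0 0 -100 -100 -130 74;0 0 0 -100 -100 -130 74;0 0 0 -100 -100 -130 74"
}}

```text
time: 27.7
ee_pos: [0.4549, 0.2715, 0.1947]
tcp_rot: [-2.223, -2.218, 0.009]
ft_force: [0.5, 0.2, -0.8]
opening: 0.0743
grip_force: 0.0
```

```bash
cat > rack.py <<'E'
from meas import *
im=bot.get_image('side'); W=cloud(im)
for n,x,y in (('red',.558,372),('green',.558,214),('blue',.558,133),('black',.558,54)):
    m=(abs(W[:,:,0]-x)<.02)&(abs(W[:,:,1]-y/1000)<.02)&(W[:,:,2]>.072)&(W[:,:,2]<.11)
    if m.sum()>30: print(n,np.median(W[m],0),np.linalg.lstsq(np.c_[W[m][:,:2],np.ones(m.sum())],W[m][:,2],rcond=None)[0][:2],m.sum())
    else: print(n,m.sum())
E
python3 rack.py; python3 look.py 559,374,1 559,214,1 559,132,1 558,53,1; python3 -c "
from meas import *
im=bot.get_image('top'); cv2.imwrite('pics/t2.png',cv2.resize(im['img'][170:300,150:340,::-1],None,fx=4,fy=4,interpolation=cv2.INTER_CUBIC))
rel([(421.9,272.3,220,-90)])"
```

```text
red [0.5577 0.3702 0.0796] [0.0086 0.028 ] 78
green [0.558  0.2133 0.0796] [0.0015 0.0012] 109
blue [0.5579 0.1337 0.0797] [-0.0054 -0.0104] 127
black [0.5576 0.0536 0.0797] [ 0.0022 -0.007 ] 158
559,374,1 -> [563.1287 370.4878] r 30.2 z 0.08029074109993861 270
559,214,1 -> [558.2123 214.5081] r 30.1 z 0.08049344661371638 439
559,132,1 -> [558.4984 131.1505] r 30.2 z 0.08016594029768154 445
558,53,1 -> [558.0203  54.0592] r 30.2 z 0.08034506505866434 440
t 27.85 at [460.8196 275.5904 195.819 ] ang -0.1 open 73.9 grip 0.0 F [0.3172 0.1227 0.3278]
(421.9, 272.3, 220) [ 0.  -0.2 89.9] [ -3.3 -38.9 -24.3]
```

View pics/t2.png

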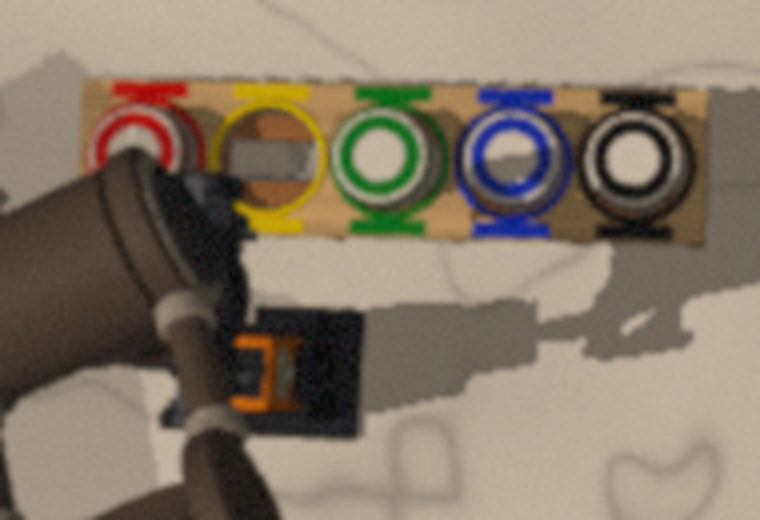

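All four moulds are fully down, with level tops at 0.080 m, and yellow's pocket is empty. Next, the meter.

{"fn": "drive_tool", "kwargs": {
  "series": "0 0 0 0 0 -30 74;0 0 0 -2 -37 -30 74;0 0 0 -2 -37 -30 74;0 0 0 -2 -37 -30 74;0 0 0 -2 -37 -30 74"
}}

```text
time: 28.35
ee_pos: [0.4242, 0.2739, 0.2252]
tcp_rot: [2.222, 2.22, 0.001]
ft_force: [0.1, 0.2, -0.5]
opening: 0.0743
grip_force: 0.0
```

```bash
python3 -c "
from meas import *
im=bot.get_image('side'); W=cloud(im); print(bot.observe()['ee_pos'])
m=(W[:,:,0]>.38)&(W[:,:,0]<.46)&(W[:,:,1]>.23)&(W[:,:,1]<.32)&(W[:,:,2]>.155)&(W[:,:,2]<.175)
P=W[m]; print(P[:,0].min(),P[:,0].max(),P[:,1].min(),P[:,1].max(),np.median(P,0),m.sum())
rel([(421.8,272.2,225,0),(421.8,272.2,132,0)])"
```

```text
[0.4241 0.2737 0.2251]
0.39831295335945266 0.4419140410424909 0.25409009785774084 0.28302420751465596 [0.4207 0.2613 0.1657] 140
t 28.4 at [424.0902 273.6977 225.1062] ang -0.0 open 74.1 grip 0.0 F [ 1.1905 -0.5116  0.0534]
(421.8, 272.2, 225) [ 0. -0. -0.] [-1.5 -2.3  0.1]
(421.8, 272.2, 132) [ 0. -0. -0.] [-1.5 -2.3 93.1]
```

{"fn": "drive_tool", "kwargs": {
  "series": "0 0 0 -1 -2 40 74;0 0 0 -1 -2 70 74;0 0 0 -1 -2 92 74;0 0 0 -1 -2 92 74;0 0 0 -1 -2 92 40;0 0 0 -1 -2 92 38;0 0 0 -1 -2 92 38;0 0 0 -1 -2 92 38;0 0 0 -1 -2 92 38;0 0 0 -1 -2 92 38;0 0 0 -1 -2 92 38",
  "force": 70
}}

```text
time: 29.5
ee_pos: [0.4222, 0.2729, 0.1349]
tcp_rot: [2.222, 2.22, 0.006]
ft_force: [-0.5, 0.5, 6.5]
opening: 0.0435
grip_force: 71.2
```

{"fn": "drive_tool", "kwargs": {
  "series": "0 0 0 0 0 -10 38;0 0 0 0 0 -30 38;0 0 0 0 0 -60 38;0 0 0 0 0 -90 38;0 0 0 0 0 -120 38;0 0 0 0 0 -120 38;0 0 0 0 0 -120 38;0 0 0 0 0 -120 38"
}}

```text
time: 30.3
ee_pos: [0.4194, 0.2714, 0.2514]
tcp_rot: [-2.222, -2.22, 0.006]
ft_force: [0.4, -0.1, -2.0]
opening: 0.0431
grip_force: 72.3
```

```bash
python3 look.py  559,214,1 559,132,1 558,53,1; python3 -c "
from meas import *
im=bot.get_image('side'); cv2.imwrite('pics/s6.png',cv2.resize(im['img'][40:240,170:370,::-1],None,fx=3,fy=3,interpolation=cv2.INTER_CUBIC))
rel([(560,373.5,253,0)])"
```

```text
559,214,1 -> [558.4139 214.6008] r 30.3 z 0.08030546306796593 440
559,132,1 -> [558.2671 130.9949] r 30.3 z 0.08017794673718714 446
558,53,1 -> [557.8439  53.8821] r 30.0 z 0.08040568877767029 443
t 30.4 at [419.4904 271.3851 251.1513] ang -0.1 open 43.2 grip 72.3 F [-0.2726 -0.8538 -1.5665]
(560, 373.5, 253) [-0.2  0.1 -0.1] [102.3 140.4  -2.6]
```

View pics/s6.png

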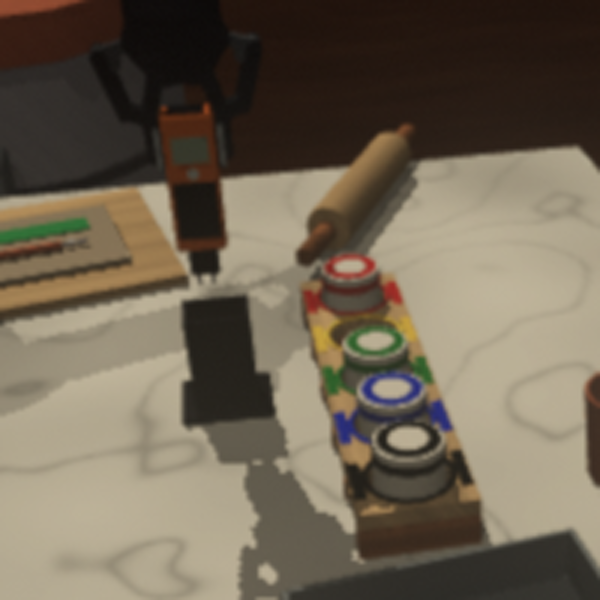

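The meter hangs straight in the grip, with its pins clear of the holster. Now to red.

{"fn": "drive_tool", "kwargs": {
  "series": "0 0 0 102 139 0 38;0 0 0 102 139 0 38;0 0 0 102 139 0 38;0 0 0 102 139 0 38;0 0 0 102 139 20 38;0 0 0 102 139 36 38;0 0 0 102 139 36 38;0 0 0 102 139 36 38;0 0 0 102 139 36 38"
}}

```text
time: 31.3
ee_pos: [0.56, 0.3739, 0.2179]
tcp_rot: [2.222, 2.22, 0.001]
ft_force: [0.4, 0.1, -1.6]
opening: 0.0436
grip_force: 72.4
```

```bash
cat > pins.py <<'E'
import sys
from meas import *
im=bot.get_image('side'); W=cloud(im)
p=np.array(bot.observe()["ee_pos"])
m=(abs(W[:,:,0]-p[0])<.035)&(abs(W[:,:,1]-p[1])<.035)&(W[:,:,2]>p[2]-.118)&(W[:,:,2]<p[2]-.09)
print("nose-ish",np.median(W[m],0),"pins about",p-[0,0,.123])
rel([eval(sys.argv[1])])
E
python3 pins.py "(559.5,373,204,0)"
```

```text
nose-ish [0.5568 0.3639 0.1188] pins about [0.5603 0.3741 0.0955]
t 31.35 at [560.2698 374.0604 218.5061] ang -0.1 open 43.2 grip 72.4 F [ 0.0591  0.3662 -1.8035]
(559.5, 373, 204) [ 0.1 -0.1 -0.1] [-1.1 -0.8 14.5]
```

{"fn": "drive_tool", "kwargs": {
  "series": "0 0 0 -1 -1 5 38;0 0 0 -1 -1 10 38;0 0 0 -1 -1 12 38;0 0 0 -1 -1 14 38;0 0 0 -1 -1 15 38;0 0 0 -1 -1 15 38"
}}

```text
time: 31.95
ee_pos: [0.5588, 0.373, 0.2037]
tcp_rot: [-2.222, -2.22, 0.001]
ft_force: [-1.9, -1.0, 4.1]
opening: 0.0437
grip_force: 73.3
```

{"fn": "drive_tool", "kwargs": {
  "series": "0 0 0 0 0 1 38;0 0 0 0 0 1 38;0 0 0 0 0 1 38;0 0 0 0 0 1 38;0 0 0 0 0 1 38;0 0 0 0 0 1 38;0 0 0 0 0 1 38;0 0 0 0 0 1 38;0 0 0 0 0 1 38;0 0 0 0 0 1 38;0 0 0 0 0 1 38;0 0 0 0 0 1 38"
}}

```text
time: 33.15
ee_pos: [0.5588, 0.3731, 0.2036]
tcp_rot: [-2.222, -2.22, 0.0]
ft_force: [-2.4, -1.9, 7.9]
opening: 0.0431
grip_force: 73.8
```

{"fn": "drive_tool", "kwargs": {
  "series": "0 0 0 0 0 1 38;0 0 0 0 0 1 38;0 0 0 0 0 1 38"
}}

```text
time: 33.45
ee_pos: [0.5589, 0.3731, 0.2035]
tcp_rot: [-2.222, -2.22, -0.0]
ft_force: [-3.9, -1.9, 9.4]
opening: 0.0431
grip_force: 74.2
```

```bash
python3 -c "
from meas import *
im=bot.get_image('side'); cv2.imwrite('pics/s7.png',cv2.resize(im['img'][70:170,230:330,::-1],None,fx=5,fy=5,interpolation=cv2.INTER_CUBIC))
rel([(559,214,253,0)])"; python3 look.py  559,214,1 559,132,1 558,53,1
```

```text
t 33.5 at [558.8802 373.1269 203.5307] ang -0.1 open 43.4 grip 74.2 F [-2.8028 -2.012  11.5931]
(559, 214, 253) [-0.  -0.  -0.1] [-159.1    0.3  -49.5]
559,214,1 -> [558.4094 214.407 ] r 30.0 z 0.08032893404733055 441
559,132,1 -> [558.4757 131.4126] r 30.6 z 0.08016882479748988 445
558,53,1 -> [557.9139  54.1295] r 30.0 z 0.08049694943913277 443
```

View pics/s7.png

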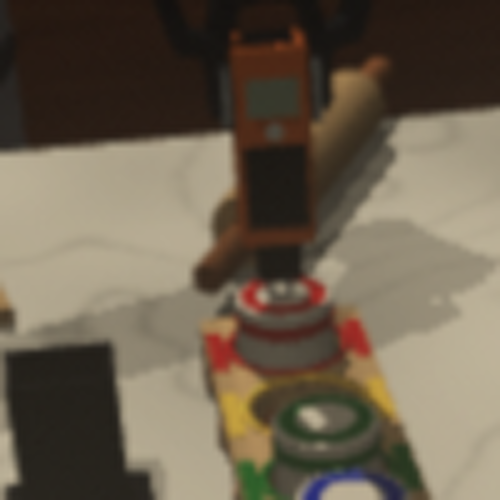

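The pins rest inside the red ring on bare plaster. Now green.

{"fn": "drive_tool", "kwargs": {
  "series": "0 0 0 0 0 -40 38;0 0 0 -50 0 -45 38;0 0 0 -100 0 -45 38;0 0 0 -159 0 -45 38;0 0 0 -159 0 -45 38;0 0 0 -159 0 -20 38;0 0 0 -159 0 -12 38;0 0 0 -159 0 -12 38;0 0 0 -159 0 -12 38"
}}

```text
time: 34.45
ee_pos: [0.5589, 0.2147, 0.2122]
tcp_rot: [-2.221, -2.221, 0.0]
ft_force: [0.2, 0.5, -1.8]
opening: 0.0432
grip_force: 72.4
```

```bash
python3 pins.py "(559,214.2,204,0)"
```

```text
nose-ish [0.5563 0.2053 0.1107] pins about [0.5593 0.2149 0.0898]
t 34.5 at [559.2576 214.8746 212.7898] ang 0.0 open 43.4 grip 72.4 F [-0.6733 -0.4588 -1.5413]
(559, 214.2, 204) [ 0.1 -0.   0. ] [-0.7 -0.3  8.8]
```

{"fn": "drive_tool", "kwargs": {
  "series": "0 0 0 0 0 4 38;0 0 0 0 0 7 38;0 0 0 0 0 9 38;0 0 0 0 0 10 38;0 0 0 0 0 11 38;0 0 0 0 0 11 38;0 0 0 0 0 11 38;0 0 0 0 0 11 38;0 0 0 0 0 11 38;0 0 0 0 0 11 38;0 0 0 0 0 11 38;0 0 0 0 0 11 38"
}}

```text
time: 35.7
ee_pos: [0.559, 0.2142, 0.2036]
tcp_rot: [2.223, 2.22, 0.001]
ft_force: [-2.8, -0.3, 7.7]
opening: 0.0431
grip_force: 73.7
```

{"fn": "drive_tool", "kwargs": {
  "series": "0 0 0 0 0 0 38;0 0 0 0 0 0 38;0 0 0 0 0 0 38;0 0 0 0 0 0 38;0 0 0 0 0 0 38;0 0 0 0 0 0 38;0 0 0 0 0 0 38;0 0 0 0 0 0 38;0 0 0 0 0 0 38;0 0 0 0 0 0 38"
}}

```text
time: 36.7
ee_pos: [0.559, 0.2143, 0.2036]
tcp_rot: [-2.223, -2.22, -0.001]
ft_force: [-3.1, -0.9, 8.3]
opening: 0.0432
grip_force: 73.7
```

```bash
python3 look.py  559,132,1 558,53,1; python3 -c "
from meas import *
rel([(559,132.5,253,0)])"
```

```text
559,132,1 -> [558.4343 130.9919] r 30.3 z 0.08046381049394569 444
558,53,1 -> [557.9159  53.9305] r 30.3 z 0.08042190448538011 446
t 36.75 at [559.061  214.2548 203.636 ] ang -0.1 open 43.3 grip 73.7 F [-2.6894 -0.5005  6.839 ]
(559, 132.5, 253) [ 0.  -0.  -0.1] [-81.7   0.1 -49.4]
```

Green held for over 1.5 s. Blue next.

{"fn": "drive_tool", "kwargs": {
  "series": "0 0 0 0 0 -35 38;0 0 0 -30 0 -40 38;0 0 0 -82 0 -40 38;0 0 0 -82 0 -40 38;0 0 0 -82 0 -20 38;0 0 0 -82 0 -10 38;0 0 0 -82 0 -10 38;0 0 0 -82 0 -6 38;0 0 0 -82 0 -3 38;0 0 0 -82 0 -1 38;0 0 0 -82 0 0 38;0 0 0 -82 0 0 38"
}}

```text
time: 37.95
ee_pos: [0.5593, 0.1324, 0.2037]
tcp_rot: [2.222, 2.22, 0.002]
ft_force: [-2.5, -0.5, 6.1]
opening: 0.0435
grip_force: 73.6
```

{"fn": "drive_tool", "kwargs": {
  "series": "0 0 0 0 0 0 38;0 0 0 0 0 0 38;0 0 0 0 0 0 38;0 0 0 0 0 0 38;0 0 0 0 0 0 38;0 0 0 0 0 0 38;0 0 0 0 0 0 38;0 0 0 0 0 0 38;0 0 0 0 0 0 38;0 0 0 0 0 0 38;0 0 0 0 0 0 38;0 0 0 0 0 0 38"
}}

```text
time: 39.15
ee_pos: [0.5593, 0.1324, 0.2037]
tcp_rot: [2.222, 2.22, 0.002]
ft_force: [-2.2, -0.3, 6.1]
opening: 0.0434
grip_force: 73.6
```

```bash
python3 look.py 558,53,1 559,214,1; python3 -c "
from meas import *
im=bot.get_image('side'); cv2.imwrite('pics/s8.png',cv2.resize(im['img'][100:220,240:360,::-1],None,fx=5,fy=5,interpolation=cv2.INTER_CUBIC))
rel([(558.5,54.3,253,0)])"
```

```text
558,53,1 -> [557.988   54.0409] r 30.2 z 0.08066326681099067 444
559,214,1 -> [548.1049 216.2152] r 28.1 z 0.08050220625121873 226
t 39.25 at [559.2382 132.4048 203.631 ] ang -0.0 open 43.3 grip 73.6 F [-2.9244  0.3578  5.3025]
(558.5, 54.3, 253) [ 0.1 -0.  -0. ] [-78.1  -0.6 -49.4]
```

View pics/s8.png

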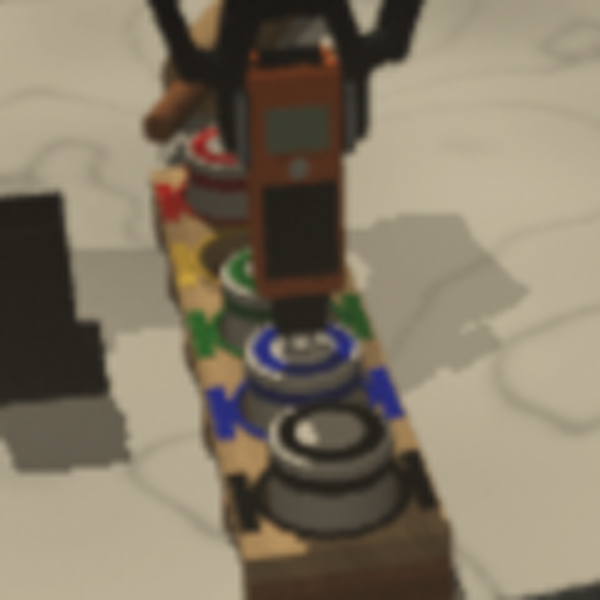

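The pins sit inside the blue ring and were held for over a second. Black next.

{"fn": "drive_tool", "kwargs": {
  "series": "0 0 0 0 0 1 38;0 0 0 0 0 -35 38;0 0 0 -30 0 -40 38;0 0 0 -78 0 -40 38;0 0 0 -78 0 -40 38;0 0 0 -78 0 -20 38;0 0 0 -78 0 -10 38;0 0 0 -78 0 -6 38;0 0 0 -78 0 -3 38;0 0 0 -78 0 -1 38;0 0 0 -78 0 0 38;0 0 0 -78 0 0 38"
}}

```text
time: 40.45
ee_pos: [0.5585, 0.0544, 0.2036]
tcp_rot: [-2.221, -2.221, 0.001]
ft_force: [-3.1, -1.6, 7.5]
opening: 0.0434
grip_force: 73.8
```

{"fn": "drive_tool", "kwargs": {
  "series": "0 0 0 0 0 0 38;0 0 0 0 0 0 38;0 0 0 0 0 0 38;0 0 0 0 0 0 38;0 0 0 0 0 0 38;0 0 0 0 0 0 38;0 0 0 0 0 0 38;0 0 0 0 0 0 38;0 0 0 0 0 0 38;0 0 0 0 0 0 38;0 0 0 0 0 0 38;0 0 0 0 0 0 38"
}}

```text
time: 41.65
ee_pos: [0.5585, 0.0544, 0.2036]
tcp_rot: [-2.221, -2.221, 0.001]
ft_force: [-3.8, -1.0, 7.6]
opening: 0.0435
grip_force: 73.8
```

{"fn": "drive_tool", "kwargs": {
  "series": "0 0 0 0 0 0 38;0 0 0 0 0 -40 38;0 0 0 0 0 -52 38;0 0 0 0 0 -52 38;0 0 0 0 0 -52 38"
}}

```text
time: 42.15
ee_pos: [0.5586, 0.0541, 0.2529]
tcp_rot: [2.222, 2.22, 0.0]
ft_force: [0.6, 0.1, -2.3]
opening: 0.0434
grip_force: 72.5
```

```bash
python3 -c "
from meas import *
rel([(422,272.5,255,0)])"
```

```text
t 42.15 at [558.5674  54.1204 252.9364] ang -0.0 open 43.4 grip 72.5 F [ 0.6431  0.069  -2.2941]
(422, 272.5, 255) [ 0. -0. -0.] [ 218.3 -136.7   -2.1]
```

{"fn": "drive_tool", "kwargs": {
  "series": "0 0 0 218 -137 -3 38;0 0 0 218 -137 -3 38;0 0 0 218 -137 -3 38;0 0 0 218 -137 -3 38;0 0 0 218 -137 -3 38;0 0 0 218 -137 -3 38;0 0 0 218 -137 -3 38;0 0 0 218 -137 -3 38;0 0 0 218 -137 -3 38;0 0 0 218 -137 -3 38"
}}

```text
time: 43.15
ee_pos: [0.4226, 0.2709, 0.256]
tcp_rot: [2.225, 2.218, -0.001]
ft_force: [0.5, 0.4, -2.3]
opening: 0.0431
grip_force: 72.4
```

```bash
python3 -c "
from meas import *
im=bot.get_image('side'); cv2.imwrite('pics/s9.png',cv2.resize(im['img'][80:200,190:310,::-1],None,fx=5,fy=5,interpolation=cv2.INTER_CUBIC))
rel([(422.2,272.9,135,0)])"; python3 look.py  559,214,1 559,132,1 558,53,1
```

```text
t 43.2 at [422.6294 270.9886 256.09  ] ang -0.2 open 43.3 grip 72.4 F [ 0.4227 -0.6076 -1.9545]
(422.2, 272.9, 135) [-0.   0.  -0.2] [  1.9  -0.4 121.1]
559,214,1 -> [558.3341 214.3759] r 30.1 z 0.08029402797419638 444
559,132,1 -> [558.5873 131.0451] r 30.2 z 0.08024936999227128 445
558,53,1 -> [557.9198  54.0123] r 30.2 z 0.08043262294124154 445
```

View pics/s9.png

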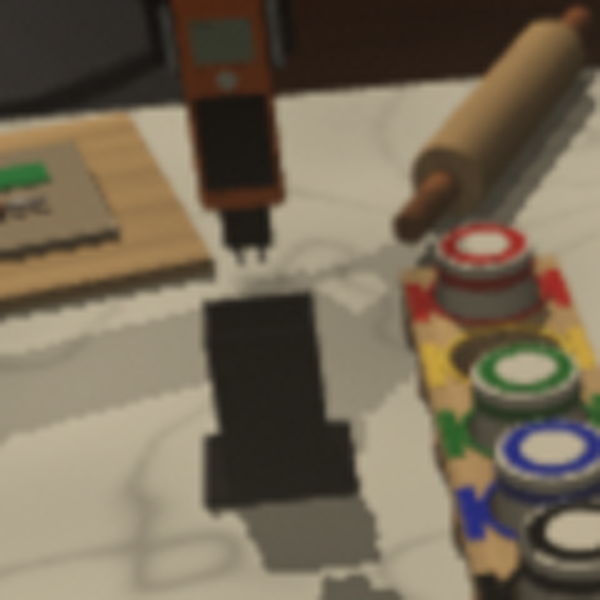

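The meter hangs plumb above the holster. I'll make a 2 mm correction in y, then lower it.

{"fn": "drive_tool", "kwargs": {
  "series": "0 0 0 2 0 10 38;0 0 0 2 0 20 38;0 0 0 2 0 30 38;0 0 0 2 0 38 38;0 0 0 2 0 45 38;0 0 0 2 0 50 38;0 0 0 2 0 55 38;0 0 0 2 0 60 38"
}}

```text
time: 44.05
ee_pos: [0.422, 0.2742, 0.1961]
tcp_rot: [2.222, 2.22, 0.001]
ft_force: [-0.4, -0.3, -0.8]
opening: 0.0433
grip_force: 72.5
```

```bash
python3 -c "
from meas import *
rel([(422.2,272.9,135,0)])"
```

```text
t 44.05 at [422.0426 274.2491 196.1032] ang -0.1 open 43.3 grip 72.5 F [-0.441  -0.339  -0.8463]
(422.2, 272.9, 135) [ 0.  -0.  -0.1] [-1.4  0.1 61.1]
```

{"fn": "drive_tool", "kwargs": {
  "series": "0 0 0 -1 0 3 38;0 0 0 -1 0 8 38;0 0 0 -1 0 14 38;0 0 0 -1 0 20 38;0 0 0 -1 0 26 38;0 0 0 -1 0 32 38;0 0 0 -1 0 38 38;0 0 0 -1 0 44 38"
}}

```text
time: 44.85
ee_pos: [0.4218, 0.2731, 0.1518]
tcp_rot: [-2.223, -2.22, 0.0]
ft_force: [-0.9, -0.8, -2.1]
opening: 0.0437
grip_force: 72.5
```

{"fn": "drive_tool", "kwargs": {
  "series": "0 0 0 0 0 5 38;0 0 0 0 0 9 38;0 0 0 0 0 12 38;0 0 0 0 0 14 38;0 0 0 0 0 16 38;0 0 0 0 0 17 38;0 0 0 0 0 18 38;0 0 0 0 0 18 38"
}}

```text
time: 45.65
ee_pos: [0.422, 0.2732, 0.135]
tcp_rot: [-2.223, -2.22, 0.0]
ft_force: [-2.3, -1.0, 3.6]
opening: 0.043
grip_force: 73.0
```

{"fn": "drive_tool", "kwargs": {
  "series": "0 0 0 0 0 1 38;0 0 0 0 0 0 74;0 0 0 0 0 0 74;0 0 0 0 0 0 74;0 0 0 0 0 0 74;0 0 0 0 0 -30 74;0 0 0 0 0 -70 74;0 0 0 0 0 -110 74;0 0 0 -150 -80 -130 74;0 0 0 -150 -80 -130 74;0 0 0 -150 -80 -130 74;0 0 0 -150 -80 -130 74"
}}

```text
time: 46.85
ee_pos: [0.3395, 0.1209, 0.264]
tcp_rot: [2.223, 2.219, -0.002]
ft_force: [0.8, 0.7, 0.1]
opening: 0.0742
grip_force: 0.0
```

```bash
python3 rack.py; python3 look.py 559,373,1 559,214,1 559,132,1 558,53,1; python3 -c "
from meas import *
im=bot.get_image('top'); W=cloud(im); cv2.imwrite('pics/t3.png',im['img'][:,:,::-1])
S=W[235:295,195:260].reshape(-1,3); S=S[S[:,2]>.145]
print(cv2.minAreaRect(S[:,:2].astype(np.float32)*1000),np.median(S[:,2]),len(S)); rel([])"
```

```text
red [0.5582 0.37   0.0795] [0.0079 0.001 ] 78
green [0.558  0.212  0.0796] [0.007  0.0027] 108
blue [0.5576 0.1319 0.0795] [-0.0105  0.0008] 134
black [0.5575 0.0528 0.0797] [ 0.0099 -0.002 ] 160
559,373,1 -> [558.2657 370.5041] r 30.8 z 0.07983132378467905 444
559,214,1 -> [558.2407 214.5128] r 30.2 z 0.08011616489879314 445
559,132,1 -> [558.365  131.1234] r 30.0 z 0.08059167115733845 442
558,53,1 -> [558.1674  54.2761] r 30.0 z 0.07993812506933762 438
((403.9270324707031, 192.8736572265625), (201.1224365234375, 45.23957061767578), 79.37091827392578) 0.16888147967957967 394
t 47.0 at [341.6767 122.6502 264.5314] ang -0.2 open 74.0 grip 0.0 F [ 0.8    -0.3215 -0.1581]
```

View pics/t3.png

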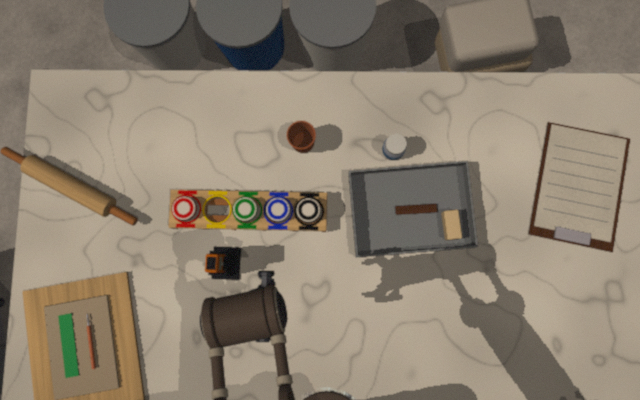

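```bash
python3 -c "
from meas import *
im=bot.get_image('top'); W=cloud(im); W0=cloud(dict(np.load('top0.npz')))
for w in (W0,W):
    m=(abs(w[:,:,0]-.42)<.026)&(abs(w[:,:,1]-.273)<.02)&(w[:,:,2]>.145)&(w[:,:,2]<.2)
    print(cv2.minAreaRect(w[m][:,:2].astype(np.float32)*1000),np.median(w[m][:,2]),m.sum())"
```

```text
((419.5912170410156, 273.8904724121094), (42.22130584716797, 31.25111961364746), 0.4334462583065033) 0.16722528530246572 274
((419.4927062988281, 274.20977783203125), (31.001142501831055, 42.800567626953125), 88.28356170654297) 0.16728828186154932 272
```

The meter is home: same height and position as at the start.

```bash
python3 -c "
from plant import bot
print(bot.job_done())"
```

```text
the job is handed in; nothing more can be done
None
```

The job is handed in at about 47 s of the 200 s: the red, green, blue and black moulds (yellow was absent) are seated in their pockets, each was held under the meter pins for over a second in the order asked, the meter is back home in its holster, and the rib and post are still in the crate with the cup and jar untouched.

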